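# Release and slide out a filter cassette with a pin tool

### The job

Take the pin tool (the one with the slim square handle) from the wooden stand, press the release button down inside the small hole in the filter cassette and keep it down with the pin while you push the cassette all the way out of the dust filter unit, then stand the tool upright back in the wooden stand. Touch the unit only with the pin, be gentle with it (never more than 25 N), and leave the other things where they are.

Things in the scene. Friction and masses are not known exactly. Their poses are not given: they have to be found in the camera images.
- filter_unit: Grey bench dust filter unit, fixed, 180 (x) x 130 (y) x 68 mm, origin at the centre of its underside, z up. Its +x end is the raised fan end with louvres, 68 mm high; the cassette slides out level along the unit's own -x. Two side walls 12 mm thick, 60 mm high, stand beside the cassette (to y = +-65 mm).
- cassette (a joint): How far the grey plastic cassette (104 mm wide, flat top 56 mm above the bench) is out, m: 0 = in and latched, 0.062 = fully out, at a rubber end stop (1 N per mm). About 2.5 N of friction. With the release up, hidden teeth block it at 1, 19 and 37 mm out, so the release must be held down for the first 52 mm; past that the catch springs up behind the last tooth and keeps it out.
- release_catch (a joint): How far the release button is pressed, m: 0 = up, 0.0065 = bottomed hard. The catch clears the teeth from 0.004 on. Spring: 2 N to start, 8 N at 0.004, 12 N at 0.0065. It springs up by itself when let go.
- release_hole (a point): Centre of the mouth of the release hole, 10 mm in diameter, vertical, in the cassette's flat top; moves with the cassette. In it sits the round flat end (8 mm in diameter) of the release button. Its rest height differs from unit to unit, 2 to 17 mm below this mouth, and is not measured: feel for it.
- tool_stand: Fixed wooden block 50 (x) x 124 (y) x 48 mm high, origin at the centre of its underside, z up, with two vertical holes 13 mm in diameter and 43 mm deep in its top, on its y axis at -36 and +36 mm.
- stand_hole0 (a point): Centre of the mouth of the stand's hole at y = -36 mm.
- stand_hole1 (a point): Centre of the mouth of the stand's hole at y = +36 mm.
- pin_tool: Pin tool, 50 to 100 g, loose, upright in one hole of the stand, parallel to the stand's axes. Origin on its axis at the underside of the collar, z up. Steel pin 5 mm in diameter from z = -40 to 0 mm; collar 24 mm in diameter from 0 to 6 mm, resting on the stand's top; black square handle 16 x 16 mm (faces along x and y) from 6 to 76 mm, gripped from above.
- pin_tip (a point): Centre of the pin's lower end, 40 mm below the collar's underside.
- thick_tool: The other tool in the stand: a round black mushroom-shaped handle, up to 38 mm in diameter, from 6 to 50 mm above the collar's underside, and an 11 mm thick steel end, too thick for the release hole. Origin as for the pin tool. Leave it.
- pot: Small paint pot with a lid, 50 mm in diameter, 54 mm high, a bystander. Origin at the centre of its underside.
- square_bottle: Square bottle with a dark cap, 37 x 40 x 66 mm, a bystander. Origin at the centre of its underside.
- dropper_bottle: Pale bottle with a pointed nozzle, 36 mm in diameter, 92 mm high, a bystander. Origin at the centre of its underside.
Mind the look-alikes: they are no part of the job. What is shaped like the pin_tool but green or purple is not meant. What is shaped like the tool_stand but green is not meant.

How it is judged:
On the way, in this order (a step that is already met when the one before it is completed fails the run):
1. the pin tool is lifted out of the stand (height (world z) of pin_tip above 0.06 m), for 0.2 s.
2. the pin holds the release down (at least 3.5 mm) in its hole while the cassette is on its way out (8 to 45 mm) (value of joint cassette between 0.008 and 0.045 m and value of joint release_catch above 0.0035 m and horizontal distance between pin_tip and release_hole below 0.006 m), for 0.2 s.
3. the cassette is out by at least 55 mm, the pin still in its hole and below the mouth (value of joint cassette above 0.055 m and horizontal distance between pin_tip and release_hole below 0.006 m and z of pin_tip in the frame of release_hole below -0.003 m), for 0.1 s.
At the end, for the whole second after the job is handed in: The cassette stays at least 55 mm out, the release has sprung up (within 2 mm), and the pin tool stands at rest in a hole of the stand: within 8 mm of the hole's centre, its collar no more than 4 mm off the stand's top, upright within 0.12 rad (value of joint cassette above 0.055 m and value of joint release_catch below 0.002 m and (horizontal distance between pin_tool and stand_hole0 below 0.008 m or horizontal distance between pin_tool and stand_hole1 below 0.008 m) and z of pin_tool in the frame of tool_stand below 0.052 m and angle between pin_tool's own z axis and vertical below 0.12 rad and linear speed of pin_tool below 0.02 m/s); the robot touches nothing.
It fails at once if the pin tool presses on the unit, its cassette or its release with more than 25 N (contact force between pin_tool and filter_unit above 25 N).
It fails at once if the gripper or the arm pushes on the unit (over 3 N) (contact force between any of the fingers, the arm and filter_unit above 3 N).
It fails at once if the thick tool or a bystander is moved by more than 30 mm (distance of any of thick_tool, pot, square_bottle, dropper_bottle from where it was at the start of the episode above 0.03 m).
It also fails if it takes over 64 s, if anything falls off the work surface, if the arm or the gripper's body presses on something with over 40 N, if the wrist force passes 120 N, or if a joint passes its speed limit or range.

### The arm

A 7-joint arm with a two-finger parallel gripper is mounted at the origin on a cart in front of the work surface, level with it; the furniture and walls round the work are solid. World frame = base frame: x ahead of the robot, y to its left, z up, the work surface at z = 0. Lengths are in m, angles in rad, forces in N, time in s.
With the tool pointing down it reaches from about 0.35 to 0.9 m from the base axis. Payload 8.1 kg.
Tool frame: the origin (TCP) lies midway between the tips of the shut fingers; the grasp point (between the pads) lies 19 mm behind it; z points along the fingers, y is the line along which they close (so a half turn about z gives the same grasp; the last joint's range is limited). The gripper opens to 92 mm and grips with 3 to 60 N. Pads are 19 mm wide; open, the fingers measure 130 mm over their backs; the gripper's body (75 mm by 190 mm) begins 47 mm behind the grasp point.
Start: joints at [-1.236, 0.434, 0.025, 1.573, -0.012, 1.134, -0.075], TCP at [0.265, 0.566, 0.227] pointing down, gripper open.
Joint ranges: [-2.62, 2.62], [-0.44, 2.09], [-1.27, 1.32], [0.08, 2.57], [-1.32, 4.46], [0.12, 2], [-2.74, 2.74]. Speed limits (rad/s): [2.22, 2.22, 3.01, 3.01, 3.14, 3.14, 3.14].

### API

Orientations are given as a rotation vector (axis times angle).
In Python, from cell import arm gives the robot as it stands.
- The arm moves only by the tool carry_out, never from a script. Its arguments are lists of equal length, an entry for each row: "claw": the finger opening in cm, from 0 to 9.18; "delta_pos": the shift along the tool's x, y, z in cm, a list of three; "angular": the turn, a rotation vector about the tool's x, y, z in rad, a list of three. In form: {"claw": [claw, ...], "delta_pos": [[dx, dy, dz], ...], "angular": [[ax, ay, az], ...]}. A call has 1 to 20 rows; each row shifts and turns the commanded pose from where the row before left it, along the tool's axes as they then stand; what a row does not reach is not made up. A row lasts 1/10 s, in which the tool goes at most 50 mm and 8.59 degrees, less where a joint would pass 70% of its speed; a pose out of reach is approached as far as the arm can. A call with a gripper value outside its range is refused whole. The fingers move at their own pace and stop on an object; "force" is the grip in N (left out, the last holds). Time passes only in rows, so rows that do not move let the fingers close. It gives the time, the measured TCP pose, the force, the opening and the grip force at its end, in the units of the state.
- arm.observe(): the state, without advancing time (a new reading comes with each control period).
- arm.get_image(name): name is "scene" or "top" or "wrist"; returns a dict with "frame" (384x512x3 uint8, red, green, blue), "mtx" (3x3 intrinsics, pixels), "T" (4x4, takes a point from camera to world coordinates). Camera axes: x right, y down, z forward; pixel columns grow to the right and rows downward; lengths in m; the calibration is good to about 2 mm. A picture is of the moment at which its call begins. There is no depth.
- arm.sign_off(): hands the job in; it is judged then, once.
Trained networks look in a picture, given as the dict that the camera call returned (one of the last four; its "shot" number tells which), for a name from the list of things; names that differ only in an ending like _2 or _b are one class to them, and where a whole thing is asked for, a point or a joint stands for the part that bears it (a point fixed in the world has none). Each returns a list of dicts, best first, with "conf" (0 to 1); they miss things now and then, are a little off and sometimes report something else, mostly with a low value. They report only what shows in the picture. A call takes as long as a camera call. They do not tell look-alikes from the thing itself.
- arm.look_for(label, picture): "centre" ([column, row] as shares, 0 to 1, of the picture: columns of its width, rows of its height, amid what is visible of it).
- arm.trace(label, picture): "region" (384x512 bool, what is visible of it) and "centre" ([column, row] as shares, 0 to 1, of the picture: columns of its width, rows of its height, amid what is visible of it).
- arm.place_of(label, picture): "centre" ([column, row] as shares, 0 to 1, of the picture: columns of its width, rows of its height: a listed point, or the origin of a listed thing).
The state is a dict: "clock": time; "joints": joint angles; "dq": joint speeds; "joint_efforts": joint torques, N m; "position": TCP position; "ee_rot": TCP orientation; "force": force on the tool from outside, world axes, zero at the start; "ft_torque": the same for the moment, N m; "width": opening from 0.0 (shut) to 1.0 (fully open); "gripper_force": force on a finger pad.
Only numpy, scipy, OpenCV 4.12 (cv2) and the standard library are available. Lean on these libraries where they do the work, as an engineer would, in place of code of your own. Each camera call takes 0.05 s, during which the arm holds its last target. There are 200 camera calls.

## Working session

There is one attempt and no reset: what is moved stays moved. The work goes in short steps, Python scripts to look and compute and a tool call to move; the robot and the scene stay as the last step left them, time stands still between calls to the robot, and variables do not carry over. Pictures are saved under pics/ and viewed, at most 10 in all, crops included, and the job is handed in when it is done.

Besides the shell and the picture viewer there is one more tool, called after "Emit:" as a command line: name --argument value ..., lists and objects as JSON in quotes. carry_out: Moves the arm, as the interface text tells. Its arguments: {"type":"object","properties":{"claw":{"type":"array","items":{"type":"number"}},"delta_pos":{"type":"array","items":{"type":"array","items":{"type":"number"}}},"angular":{"type":"array","items":{"type":"array","items":{"type":"number"}}},"force":{"type":"number"}},"required":["claw","delta_pos","angular"]}

```bash
mkdir -p pics && cat > h.py <<'E'
import numpy as np, cv2
from cell import arm
from scipy.spatial.transform import Rotation as R
def ray(im,uv):
    d=np.linalg.inv(im["mtx"])@[uv[0],uv[1],1.]
    return im["T"][:3,3], im["T"][:3,:3]@d
def at_z(im,c,z):
    o,d=ray(im,(c[0]*512,c[1]*384)); return o+d*(z-o[2])/d[2]
def proj(im,p):
    q=np.linalg.inv(im["T"])@np.append(p,1); q=im["mtx"]@q[:3]; return q[:2]/q[2]
def save(im,n,box=None,s=1):
    f=im["frame"]
    if box: f=f[box[1]:box[3],box[0]:box[2]]
    f=cv2.resize(f,None,fx=s,fy=s,interpolation=cv2.INTER_CUBIC)
    cv2.imwrite("pics/"+n+".png",f[:,:,::-1])
E
python3 - <<'E'
from h import *
np.set_printoptions(precision=3,suppress=True)
print(arm.observe())
Z=dict(pin_tool=.048,thick_tool=.048,stand_hole0=.048,stand_hole1=.048,tool_stand=0,filter_unit=0,release_hole=.056,pot=0,square_bottle=0,dropper_bottle=0)
ims=[]
for n in("top","scene"):
    im=arm.get_image(n); ims.append(im['frame']); print(n,im["T"][:3,3])
    for l,z in Z.items():
        for r in arm.place_of(l,im)[:3]:
            print(l,round(r["conf"],2),np.array(r["centre"])*[512,384],at_z(im,r["centre"],z)[:2])
f=np.vstack(ims) if 0 else np.hstack(ims)
cv2.imwrite("pics/a.png",cv2.resize(ims[0],(800,600))[:,:,::-1]);cv2.imwrite("pics/b.png",cv2.resize(ims[1],(800,600))[:,:,::-1])
E
```

```text
{'clock': 0.0, 'joints': array([-1.236,  0.435,  0.025,  1.574, -0.012,  1.134, -0.075]), 'dq': array([-0.001, -0.001,  0.   , -0.   , -0.001, -0.001,  0.002]), 'joint_efforts': array([ -0.   , -66.785,   0.985, -31.445,  -0.061,   0.043,   0.   ]), 'position': array([0.265, 0.566, 0.226]), 'ee_rot': array([-0.682, -3.066,  0.003]), 'force': array([-0.014,  0.832, -0.1  ]), 'ft_torque': array([-0.036,  0.006,  0.018]), 'gripper_force': 0.0, 'width': 0.998862427775545}
top [ 0.258 -0.057  1.232]
pin_tool 0.62 [121.805 204.288] [0.499 0.319]
pin_tool 0.56 [152.422 252.211] [0.374 0.226]
pin_tool 0.51 [154.112 212.506] [0.479 0.23 ]
thick_tool 0.65 [177.51  216.192] [0.471 0.167]
stand_hole0 0.83 [178.381 268.493] [0.334 0.155]
stand_hole0 0.64 [151.194 211.507] [0.481 0.238]
stand_hole0 0.64 [202.803 270.682] [0.33  0.091]
stand_hole1 0.83 [178.381 268.493] [0.334 0.155]
stand_hole1 0.64 [151.194 211.507] [0.481 0.238]
stand_hole1 0.64 [202.803 270.682] [0.33  0.091]
tool_stand 0.93 [190.515 271.411] [0.33 0.13]
tool_stand 0.62 [170.803 214.387] [0.484 0.195]
tool_stand 0.18 [178.483 2
[... 387 characters left out ...]
 0.346]
pin_tool 0.64 [234.291 276.096] [0.364 0.249]
thick_tool 0.49 [219.29  244.915] [0.47  0.164]
stand_hole0 0.86 [268.288 262.81 ] [0.329 0.166]
stand_hole0 0.77 [213.402 248.602] [0.472 0.185]
stand_hole0 0.71 [196.096 259.2  ] [0.477 0.243]
stand_hole1 0.86 [268.288 262.81 ] [0.329 0.166]
stand_hole1 0.77 [213.402 248.602] [0.472 0.185]
stand_hole1 0.71 [196.096 259.2  ] [0.477 0.243]
tool_stand 0.97 [210.381 270.182] [0.468 0.206]
tool_stand 0.67 [273.408 270.605] [0.339 0.126]
filter_unit 0.87 [234.291 216.499] [ 0.582 -0.049]
release_hole 0.95 [233.574 199.296] [ 0.583 -0.05 ]
square_bottle 0.17 [233.318 199.91 ] [ 0.651 -0.14 ]
dropper_bottle 0.8 [327.68  182.515] [ 0.458 -0.426]
```

View pics/a.png

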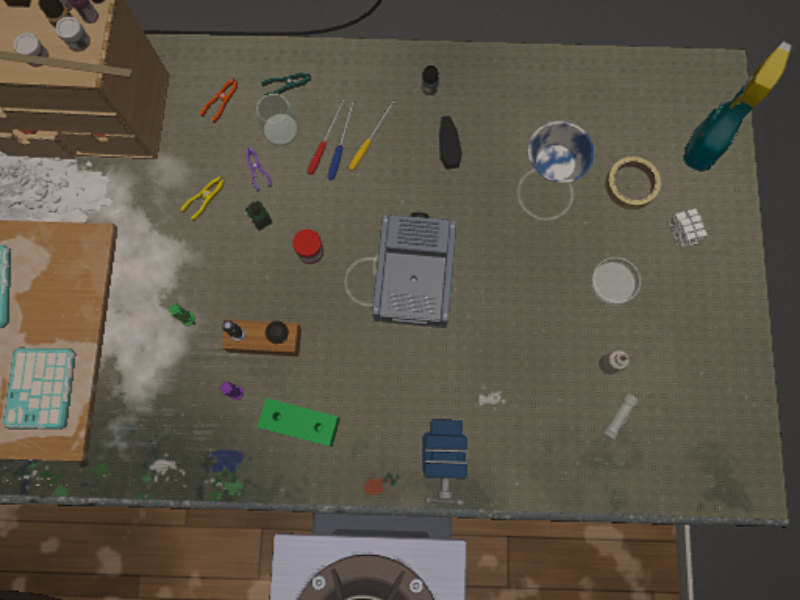

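View pics/b.png

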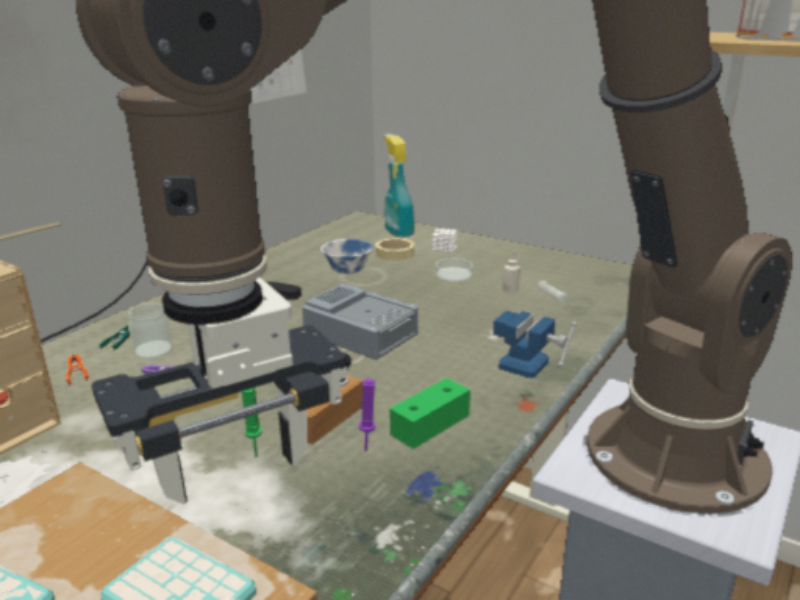

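Top view (800x600): wooden stand at (260,338). Pin-tool candidates: (233,328) dark square handle in the wooden stand, green one at (180,314), purple one at (231,390). The one at (233,328) fits (black, in the wooden stand). The thick mushroom tool is at (276,331), the green look-alike stand at (298,422) and the filter unit at (415,270), hole at (413,279). I'll confirm with a crop and check the wrist camera's mounting.

```bash
python3 - <<'E'
from h import *
np.set_printoptions(precision=4,suppress=True)
im=arm.get_image("top"); save(im,"c",(100,180,230,290),6)
w=arm.get_image("wrist"); s=arm.observe()
Rt=R.from_rotvec(s["ee_rot"]).as_matrix(); print(Rt)
print("cam in tool",Rt.T@(w["T"][:3,3]-s["position"])); print(Rt.T@w["T"][:3,:3]); print(w["mtx"])
E
```

```text
[[-0.9057  0.424   0.    ]
 [ 0.424   0.9057  0.0001]
 [-0.      0.0001 -1.    ]]
cam in tool [ 0.0746 -0.0004 -0.1591]
[[ 0.0007 -0.9613 -0.2756]
 [ 1.      0.0009 -0.0005]
 [ 0.0008 -0.2756  0.9613]]
[[321.9567   0.     260.5002]
 [  0.     321.9567 190.062 ]
 [  0.       0.       1.    ]]
```

View pics/c.png

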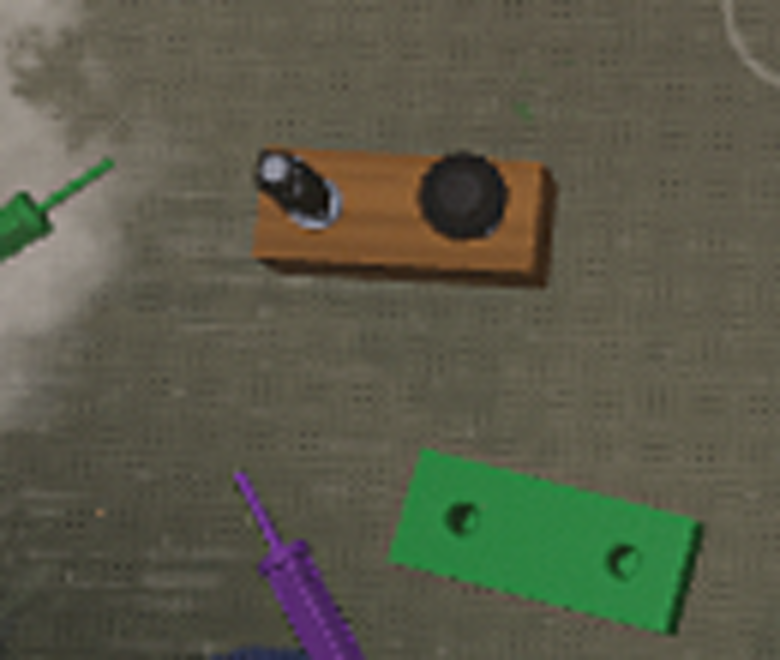

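The crop shows the tool with the slim square black handle and pale collar at crop (300,190), standing in the wooden stand's left hole. The mushroom tool is in the right hole, and the green and purple tools lie loose. So that first one is the pin tool. I'll move above it for a wrist view, with the finger closing line along world x.

Emit:
carry_out --claw '[9.1,9.1,9.1,9.1,9.1,9.1,9.1,9.1,9.1,9.1,9.1,9.1,9.1,9.1,9.1,9.1,9.1,9.1,9.1,9.1]' --delta_pos '[[-3.37,-2.19,-0.14],[-3.37,-2.19,-0.14],[-3.37,-2.19,-0.14],[-3.37,-2.19,-0.14],[-3.37,-2.19,-0.14],[-3.37,-2.19,-0.14],[-3.37,-2.19,-0.14],[-3.37,-2.19,-0.14],[-3.37,-2.19,-0.14],[-3.37,-2.19,-0.14],[0,0,0],[0,0,0],[0,0,0],[0,0,0],[0,0,0],[0,0,0],[0,0,0],[0,0,0],[0,0,0],[0,0,0]]' --angular '[[0,0,0],[0,0,0],[0,0,0],[0,0,0],[0,0,0],[0,0,0],[0,0,0],[0,0,0],[0,0,0],[0,0,0],[0,0,0.1317],[0,0,0.1317],[0,0,0.1317],[0,0,0.1317],[0,0,0.1317],[0,0,0.1317],[0,0,0.1317],[0,0,0.1317],[0,0,0.1317],[0,0,0]]'

```text
clock: 3.2
position: [0.4773, 0.2249, 0.2408]
ee_rot: [2.281, 2.16, 0.0]
force: [0.1, -0.1, 0.6]
width: 0.991
gripper_force: 0.0
```

```bash
python3 - <<'E'
from h import *
np.set_printoptions(precision=4,suppress=True)
w=arm.get_image("wrist"); s=arm.observe(); print(s["position"],R.from_rotvec(s["ee_rot"]).as_matrix(),s["joints"])
for l,z in dict(pin_tool=.048,thick_tool=.048,tool_stand=0,stand_hole0=.048,stand_hole1=.048).items():
    for r in arm.place_of(l,w)[:2]: print(l,round(r["conf"],2),np.array(r["centre"])*[512,384],at_z(w,r["centre"],z)[:2])
save(w,"d",None,1.5)
E
```

```text
[0.4773 0.225  0.2408] [[ 0.0494  0.9988  0.0001]
 [ 0.9988 -0.0494  0.    ]
 [ 0.      0.0001 -1.    ]] [-0.8413  0.2663  0.3793  1.813  -0.1105  1.0828 -0.4717]
pin_tool 0.78 [261.4784 162.0096] [0.4782 0.2302]
pin_tool 0.72 [138.8032 153.2928] [0.3439 0.2472]
thick_tool 0.66 [260.608  221.2992] [0.4735 0.16  ]
tool_stand 0.8 [257.5872 178.0992] [0.4718 0.2003]
tool_stand 0.74 [158.6176 235.392 ] [0.3343 0.1281]
stand_hole0 0.89 [152.576  229.5168] [0.3458 0.1565]
stand_hole0 0.8 [260.9152 157.2864] [0.4779 0.2356]
stand_hole1 0.89 [152.576  229.5168] [0.3458 0.1565]
stand_hole1 0.8 [260.9152 157.2864] [0.4779 0.2356]
```

View pics/d.png

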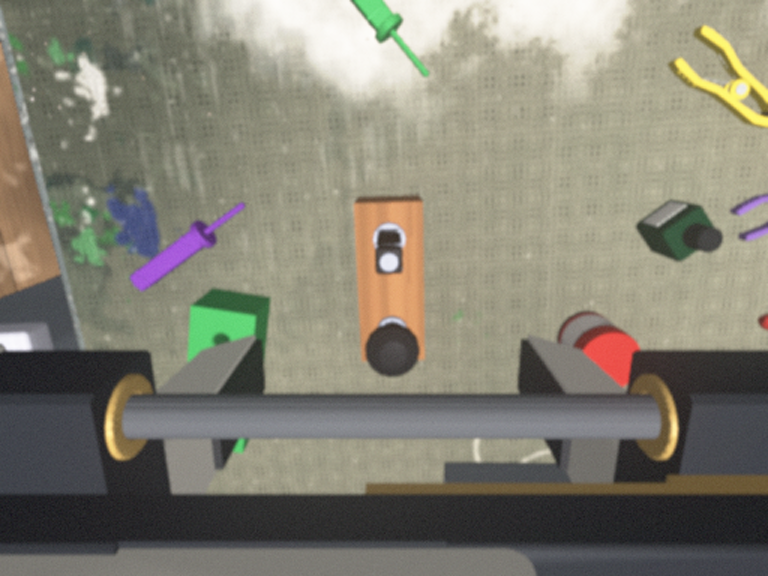

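The wrist view shows the pin tool's collar at (390,238), its handle top at (388,260) and the mushroom handle at (392,348) on the wooden stand. The stand's top edges run from (355,203) to (361,359) and from (421,201) to (424,359).

```bash
python3 - <<'E'
from h import *
np.set_printoptions(precision=4,suppress=True)
w=arm.get_image("wrist")
f=lambda p,z:at_z(w,(p[0]/768,p[1]/576),z)[:2]
print("collar",f((389.5,239),.054),"handle top",f((388.5,260.5),.124),"mushroom",f((392,348),.098))
c=[f(p,.048) for p in((355,203),(421,201),(424,359),(361,359))]; print(c)
# refine the wood edges by colour
g=cv2.cvtColor(w["frame"],cv2.COLOR_RGB2HSV); m=((g[...,0]<18)&(g[...,1]>110)&(g[...,2]>90)).astype(np.uint8)
m[:,:230]=0;m[:,290:]=0;m[:128]=0;m[242:]=0
L=[];Rr=[]
for v in range(138,220,2):
    u=np.where(m[v])[0]
    if len(u): L.append(f((u[0]*1.5,v*1.5),.048));Rr.append(f(((u[-1]+1)*1.5,v*1.5),.048))
for P in(L,Rr):
    P=np.array(P); k=np.polyfit(P[:,1],P[:,0],1); print("slope dx/dy",k[0],"x at .23",np.polyval(k,.23),"resid",np.std(P[:,0]-np.polyval(k,P[:,1])))
E
```

```text
collar [0.4764 0.2343] handle top [0.476  0.2347] mushroom [0.4749 0.168 ]
[array([0.4528, 0.2608]), array([0.5005, 0.2598]), array([0.4988, 0.1356]), array([0.4489, 0.1381])]
slope dx/dy 0.026878177396013954 x at .23 0.4518339509606035 resid 0.0003165673963696489
slope dx/dy 0.031398259406198975 x at .23 0.5009857262037029 resid 4.5149066059051786e-17
```

Emit:
carry_out --claw '[6,6,6,6,6,6,6,0.5,0.5,0.5,0.5,0.5,0.5,0.5,0.5]' --delta_pos '[[0.92,-0.16,0],[0,0,3],[0,0,4],[0,0,4],[0,0,3],[0,0,2.8],[0,0,0],[0,0,0],[0,0,0],[0,0,0],[0,0,0],[0,0,0],[0,0,0],[0,0,0],[0,0,0]]' --angular '[[0,0,-0.02],[0,0,0],[0,0,0],[0,0,0],[0,0,0],[0,0,0],[0,0,0],[0,0,0],[0,0,0],[0,0,0],[0,0,0],[0,0,0],[0,0,0],[0,0,0],[0,0,0]]' --force 35

```text
clock: 5.05
position: [0.4764, 0.2342, 0.073]
ee_rot: [-2.257, -2.185, -0.001]
force: [-0.3, 0.5, 5.4]
width: 0.177
gripper_force: 35.0
```

Emit:
carry_out --claw '[0.5,0.5,0.5,0.5,0.5,0.5,0.5,0.5,0.5,0.5,0.5,0.5,0.5,0.5,0.5,0.5,0.5,0.5]' --delta_pos '[[0,0,-1],[0,0,-1.5],[0,0,-2.5],[0,0,-3],[0,0,-3],[0,0,-2.5],[0,0,-1.5],[0,0,0],[-3.57,1.416,0],[-3.57,1.416,0],[-3.57,1.416,0],[-3.57,1.416,0],[-3.57,1.416,0],[-3.57,1.416,0],[-3.57,1.416,0],[-3.57,1.416,0],[0,0,0],[0,0,0]]' --angular '[[0,0,0],[0,0,0],[0,0,0],[0,0,0],[0,0,0],[0,0,0],[0,0,0],[0,0,0],[0,0,0],[0,0,0],[0,0,0],[0,0,0],[0,0,0],[0,0,0],[0,0,0],[0,0,0],[0,0,0],[0,0,0]]' --force 45

```text
clock: 6.85
position: [0.5796, -0.0561, 0.2216]
ee_rot: [-2.259, -2.182, 0.003]
force: [0.2, 1.4, -1.0]
width: 0.17
gripper_force: 45.0
```

```bash
python3 - <<'E'
from h import *
np.set_printoptions(precision=4,suppress=True)
w=arm.get_image("wrist"); s=arm.observe(); print(s["position"],R.from_rotvec(s["ee_rot"]).as_matrix()[:2,:2],s["force"])
for l,z in dict(release_hole=.056,filter_unit=0).items():
    for r in arm.place_of(l,w)[:2]: print(l,round(r["conf"],2),np.array(r["centre"])*[512,384],at_z(w,r["centre"],z)[:2])
for r in arm.place_of("pin_tip",w)[:2]: print("tip",r["conf"],np.array(r["centre"])*[512,384],"expected",proj(w,s["position"]+[0,0,-.065]))
save(w,"e",None,1.5); np.save("e.npy",w["frame"])
E
```

```text
[ 0.5796 -0.0546  0.2217] [[ 0.0328  0.9995]
 [ 0.9995 -0.0327]] [-1.4028  0.7292 -0.985 ]
release_hole 0.82 [263.4752 174.1056] [ 0.5818 -0.0583]
filter_unit 0.64 [276.5824 162.0096] [ 0.598  -0.0571]
filter_unit 0.34 [262.2976 175.6032] [ 0.5803 -0.0733]
tip 0.67 [261.0176 200.7936] expected [261.2132 200.8549]
```

View pics/e.png

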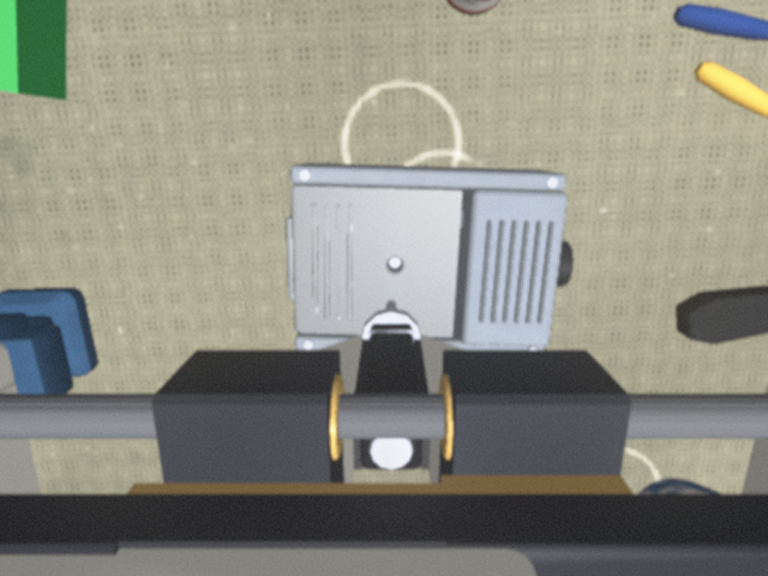

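The wrist view shows the hole at (395,263) in the flat cassette top, the fan end to the right (world +x), and the held pin's tip at about (391,303). The unit's upper edge runs from (292,168) to (563,177). I'll refine the hole position and the unit's yaw from those.

```bash
python3 - <<'E'
from h import *
np.set_printoptions(precision=4,suppress=True)
w=arm.get_image("wrist"); s=arm.observe()
g=cv2.cvtColor(w["frame"],cv2.COLOR_RGB2GRAY)
c=cv2.resize(g[160:192,246:280],None,fx=8,fy=8,interpolation=cv2.INTER_CUBIC)
h=cv2.HoughCircles(cv2.GaussianBlur(c,(0,0),3),cv2.HOUGH_GRADIENT_ALT,1,50,param1=80,param2=.5,minRadius=25,maxRadius=60)
print(h)
print("expected r px*8", 8*.005*321/(w["T"][2,3]-.056))
d=g[168:184,254:273].astype(int); print(d)
f=lambda p,z:at_z(w,(p[0]/512,p[1]/384),z)[:2]
a=f((292/1.5,166/1.5),.06); b=f((563/1.5,175/1.5),.068); print("edge",a,b)
for p in((263.3,175.3),(263.5,174.6)): print(f(p,.056))
k=np.load("e.npy");np.savez("w.npz",T=w["T"])
E
```

```text
[[[134.    137.     30.012]]]
expected r px*8 39.453124573292214
[[206 210 207 212 208 211 208 210 210 211 214 215 212 213 215 210 212 215
  213]
 [207 206 209 212 210 214 210 211 207 213 213 213 210 216 209 213 212 211
  210]
 [206 205 209 209 209 213 206 212 211 210 208 212 210 213 210 212 210 212
  211]
 [207 206 208 210 209 208 210 208 208 209 211 211 213 210 214 213 215 212
  211]
 [206 206 210 207 208 208 204 207 202 201 206 209 209 211 213 213 211 212
  213]
 [206 204 211 205 204 203 201 203 198 195 194 196 200 208 210 209 209 210
  210]
 [205 204 210 203 196 190 209 217 220 221 210 197 187 195 208 210 208 210
  209]
 [205 207 204 196 186 200 223 235 239 239 235 222 188 179 196 209 214 212
  210]
 [206 207 199 184 178 210 235 241 245 245 244 234 199 170 189 209 208 211
  210]
 [206 204 194 175 175 215 238 244 244 243 245 238 201 163 172 198 209 210
  208]
 [207 204 191 166 163 200 237 243 244 244 243 233 190 147 161 190 207 206
  208]
 [203 204 192 164 149 179 225 239 239 240 235 213 159 129 152 186 205 207
  209]
 [204 204 188 169 142 145 175 204 221 217 202 165 127 128 155 192 207 210
  211]
 [206 202 197 178 147 127 130 149 157 155 145 120 120 137 169 197 209 207
  210]
 [202 204 203 190 165 139 126 116 115 115 115 114 134 158 189 203 208 210
  209]
 [202 206 205 199 181 166 148 134 130 125 132 141 162 186 199 206 209 211
  206]]
edge [0.5172 0.0104] [0.69 0.  ]
[ 0.582  -0.0569]
[ 0.5822 -0.0562]
```

Emit:
carry_out --claw '[0.5,0.5,0.5,0.5,0.5,0.5,0.5,0.5]' --delta_pos '[[-0.43,0.25,1],[0,0,2],[0,0,2],[0,0,2],[0,0,1],[0,0,0],[0,0,0],[0,0,0]]' --angular '[[0,0,-0.033],[0,0,0],[0,0,0],[0,0,0],[0,0,0],[0,0,0],[0,0,0],[0,0,0]]'

```text
clock: 7.9
position: [0.5833, -0.0594, 0.1438]
ee_rot: [2.22, 2.221, 0.002]
force: [-0.0, -0.1, -0.4]
width: 0.172
gripper_force: 45.0
```

```bash
python3 - <<'E'
from h import *
np.set_printoptions(precision=4,suppress=True)
w=arm.get_image("wrist"); s=arm.observe(); print(s["position"],R.from_rotvec(s["ee_rot"]).as_matrix()[:2,:2],s["force"])
tip=s["position"]+[0,0,-.065]; hm=np.array([tip[0],tip[1],.056])
print("tip exp",proj(w,tip),"below tip at mouth",proj(w,hm))
for l in("release_hole","pin_tip"):
    for r in arm.place_of(l,w)[:2]: print(l,round(r["conf"],2),np.array(r["centre"])*[512,384],at_z(w,r["centre"],.056 if l[0]=="r" else tip[2])[:2])
save(w,"f",(200,130,330,230),6)
E
```

```text
[ 0.5832 -0.0594  0.1438] [[-0.0008  1.    ]
 [ 1.      0.0008]] [ 0.6687  0.6542 -0.5526]
tip exp [260.9597 202.8297] below tip at mouth [260.8774 193.8874]
release_hole 0.71 [257.792  193.1136] [ 0.5808 -0.0588]
pin_tip 0.82 [258.5088 202.4832] [ 0.5814 -0.0591]
```

View pics/f.png

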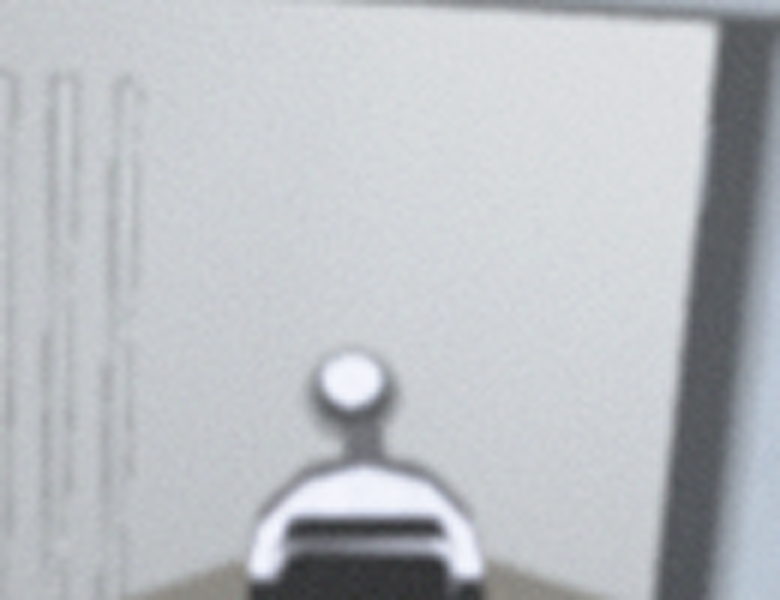

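The crop shows the hole centred at (353,385) and the pin shaft at (365,440), so the pin is about 1.6 mm too far in +x. I'll correct that and go down to just above the mouth.

Emit:
carry_out --claw '[0.5,0.5,0.5,0.5,0.5,0.5]' --delta_pos '[[-0.02,-0.16,0],[0,0,1],[0,0,0.8],[0,0,0.4],[0,0,0],[0,0,0]]' --angular '[[0,0,0],[0,0,0],[0,0,0],[0,0,0],[0,0,0],[0,0,0]]'

```text
clock: 8.65
position: [0.5809, -0.0597, 0.1205]
ee_rot: [-2.221, -2.222, 0.001]
force: [-0.1, 0.3, 0.3]
width: 0.169
gripper_force: 45.0
```

```bash
python3 - <<'E'
from h import *
np.set_printoptions(precision=4,suppress=True)
w=arm.get_image("wrist"); s=arm.observe(); print(s["position"],s["force"])
tip=s["position"]+[0,0,-.065]
print("tip exp",proj(w,tip))
for l in("release_hole","pin_tip"):
    for r in arm.place_of(l,w)[:2]: print(l,round(r["conf"],2),np.array(r["centre"])*[512,384])
save(w,"g",(210,160,310,235),8)
E
```

```text
[ 0.5811 -0.0597  0.1207] [ 0.3646  0.5046 -0.6041]
tip exp [261.4384 202.9183]
release_hole 0.59 [259.9936 202.4064]
pin_tip 0.83 [259.9936 200.1024]
```

View pics/g.png

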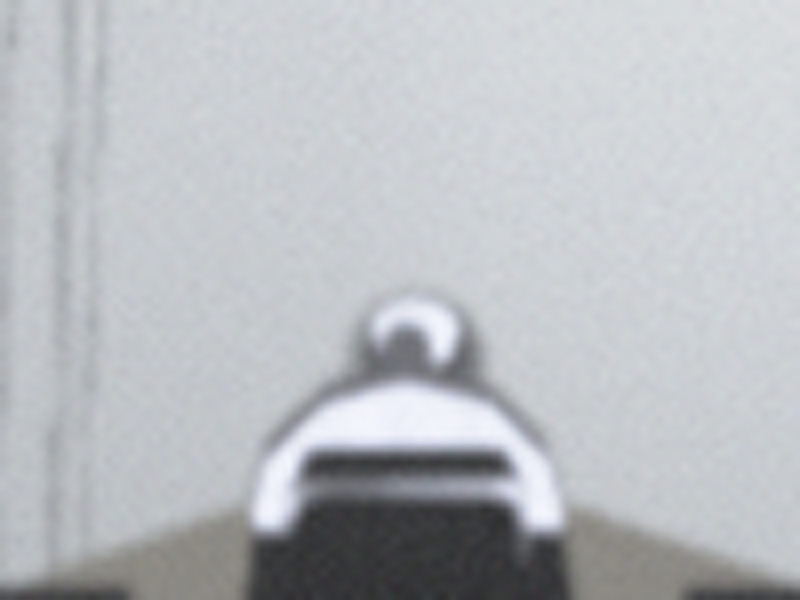

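The crop shows the pin (column 404) entering the hole (centre about 417), with the button close below it. I'll shift 1 mm in +x and feel downward.

Emit:
carry_out --claw '[0.5,0.5,0.5,0.5,0.5,0.5,0.5]' --delta_pos '[[0,0.1,0],[0,0,0],[0,0,0.1],[0,0,0.1],[0,0,0.1],[0,0,0],[0,0,0]]' --angular '[[0,0,0],[0,0,0],[0,0,0],[0,0,0],[0,0,0],[0,0,0],[0,0,0]]'

```text
clock: 9.5
position: [0.5819, -0.0596, 0.1177]
ee_rot: [-2.221, -2.222, 0.0]
force: [0.5, 0.2, -0.4]
width: 0.171
gripper_force: 45.0
```

Emit:
carry_out --claw '[0.5,0.5,0.5,0.5,0.5,0.5]' --delta_pos '[[0,0,0.1],[0,0,0.1],[0,0,0.1],[0,0,0],[0,0,0],[0,0,0]]' --angular '[[0,0,0],[0,0,0],[0,0,0],[0,0,0],[0,0,0],[0,0,0]]'

```text
clock: 10.1
position: [0.582, -0.0596, 0.1148]
ee_rot: [2.221, 2.222, 0.0]
force: [0.2, 0.1, 0.8]
width: 0.172
gripper_force: 45.0
```

Emit:
carry_out --claw '[0.5,0.5,0.5,0.5,0.5,0.5]' --delta_pos '[[0,0,0.1],[0,0,0.1],[0,0,0.1],[0,0,0],[0,0,0],[0,0,0]]' --angular '[[0,0,0],[0,0,0],[0,0,0],[0,0,0],[0,0,0],[0,0,0]]'

```text
clock: 10.7
position: [0.582, -0.0596, 0.1118]
ee_rot: [2.221, 2.222, 0.0]
force: [-1.0, 0.6, 2.2]
width: 0.171
gripper_force: 45.0
```

Emit:
carry_out --claw '[0.5,0.5,0.5,0.5]' --delta_pos '[[0,0,0.1],[0,0,0.05],[0,0,0],[0,0,0]]' --angular '[[0,0,0],[0,0,0],[0,0,0],[0,0,0]]'

```text
clock: 11.1
position: [0.582, -0.0596, 0.1103]
ee_rot: [2.221, 2.222, 0.0]
force: [-0.5, 0.8, 3.1]
width: 0.17
gripper_force: 45.0
```

Emit:
carry_out --claw '[0.5,0.5,0.5,0.5,0.5]' --delta_pos '[[0,0,0.1],[0,0,0.1],[0,0,0],[0,0,0],[0,0,0]]' --angular '[[0,0,0],[0,0,0],[0,0,0],[0,0,0],[0,0,0]]'

```text
clock: 11.6
position: [0.582, -0.0596, 0.1084]
ee_rot: [2.221, 2.222, 0.0]
force: [-1.4, 0.1, 6.4]
width: 0.171
gripper_force: 45.0
```

Emit:
carry_out --claw '[0.5,0.5,0.5,0.5,0.5]' --delta_pos '[[0,0,0.1],[0,0,0.12],[0,0,0],[0,0,0],[0,0,0]]' --angular '[[0,0,0],[0,0,0],[0,0,0],[0,0,0],[0,0,0]]'

```text
clock: 12.1
position: [0.5821, -0.0597, 0.1065]
ee_rot: [2.221, 2.222, 0.001]
force: [-1.8, 0.5, 9.1]
width: 0.173
gripper_force: 45.0
```

Emit:
carry_out --claw '[0.5,0.5,0.5,0.5,0.5]' --delta_pos '[[0.01,-0.15,0],[0.01,-0.15,0],[0.01,-0.15,0],[0,0,0],[0,0,0]]' --angular '[[0,0,0],[0,0,0],[0,0,0],[0,0,0],[0,0,0]]'

```text
clock: 12.6
position: [0.5797, -0.0595, 0.1072]
ee_rot: [2.218, 2.22, 0.005]
force: [2.4, 0.0, 7.9]
width: 0.17
gripper_force: 45.0
```

Emit:
carry_out --claw '[0.5,0.5,0.5,0.5]' --delta_pos '[[0,0,0.06],[0,0,0.03],[0,0,0],[0,0,0]]' --angular '[[0,0,0],[0,0,0],[0,0,0],[0,0,0]]'

```text
clock: 13.0
position: [0.5797, -0.0595, 0.1064]
ee_rot: [2.218, 2.22, 0.005]
force: [1.9, -0.4, 9.1]
width: 0.171
gripper_force: 45.0
```

Emit:
carry_out --claw '[0.5,0.5,0.5,0.5]' --delta_pos '[[0.01,-0.15,0],[0.01,-0.15,0.02],[0,0,0],[0,0,0]]' --angular '[[0,0,0],[0,0,0],[0,0,0],[0,0,0]]'

```text
clock: 13.4
position: [0.5769, -0.0593, 0.1063]
ee_rot: [2.218, 2.22, 0.005]
force: [1.8, 0.5, 8.2]
width: 0.168
gripper_force: 45.0
```

Emit:
carry_out --claw '[0.5,0.5,0.5,0.5,0.5]' --delta_pos '[[0,0,0.05],[0.01,-0.15,0],[0.01,-0.15,0],[0,0,0],[0,0,0]]' --angular '[[0,0,0],[0,0,0],[0,0,0],[0,0,0],[0,0,0]]'

```text
clock: 13.9
position: [0.574, -0.0591, 0.1058]
ee_rot: [2.218, 2.219, 0.006]
force: [2.7, 0.2, 9.7]
width: 0.174
gripper_force: 45.0
```

```bash
python3 - <<'E'
from h import *
np.set_printoptions(precision=4,suppress=True)
w=arm.get_image("wrist"); s=arm.observe(); print(s["position"],s["force"],s["ee_rot"],s["joints"])
for l in("release_hole","pin_tip"):
    for r in arm.place_of(l,w)[:1]: print(l,round(r["conf"],2),np.array(r["centre"])*[512,384],at_z(w,r["centre"],.056))
save(w,"i",(180,110,330,222),5)
E
```

```text
[ 0.574  -0.0591  0.1058] [ 1.9423  0.563  10.0533] [2.2179 2.2193 0.0056] [-0.2889  0.5037  0.4215  1.8605 -0.2715  0.8283  0.2709]
release_hole 0.84 [261.5808 210.5856] [ 0.5746 -0.0598  0.056 ]
pin_tip 0.85 [261.0176 199.7184] [ 0.5742 -0.0519  0.056 ]
```

View pics/i.png

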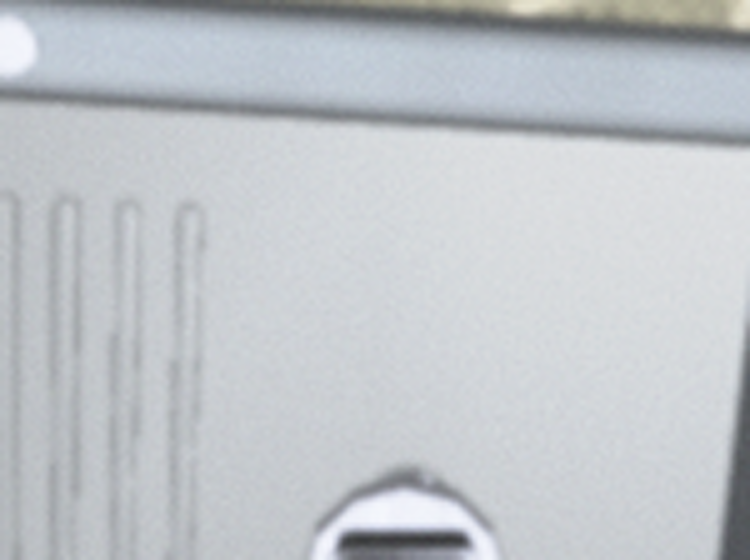

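The crop shows the cassette sliding: the gap at the fan end is at the right edge, and the wall edge slope of 0.067 confirms a yaw of -3.8°. Fx is about 2 N and Fz about 10 N. I'll keep pushing.

Emit:
carry_out --claw '[0.5,0.5,0.5,0.5,0.5,0.5,0.5]' --delta_pos '[[0.013,-0.2,0],[0.013,-0.2,0],[0.013,-0.2,0],[0.013,-0.2,0],[0.013,-0.2,0],[0.013,-0.2,0],[0,0,0]]' --angular '[[0,0,0],[0,0,0],[0,0,0],[0,0,0],[0,0,0],[0,0,0],[0,0,0]]'

```text
clock: 14.75
position: [0.5619, -0.0584, 0.1058]
ee_rot: [2.218, 2.219, 0.006]
force: [2.7, 0.6, 10.5]
width: 0.173
gripper_force: 45.0
```

Emit:
carry_out --claw '[0.5,0.5,0.5,0.5,0.5]' --delta_pos '[[0.013,-0.2,0],[0.013,-0.2,0],[0.007,-0.1,0],[0,0,0],[0,0,0]]' --angular '[[0,0,0],[0,0,0],[0,0,0],[0,0,0],[0,0,0]]'

```text
clock: 15.25
position: [0.5571, -0.0581, 0.1058]
ee_rot: [2.218, 2.219, 0.006]
force: [2.7, -0.3, 9.2]
width: 0.17
gripper_force: 45.0
```

Emit:
carry_out --claw '[0.5,0.5,0.5,0.5,0.5,0.5,0.5,0.5,0.5]' --delta_pos '[[0.013,-0.2,0.01],[0.013,-0.2,0],[0.013,-0.2,0],[0.013,-0.2,0],[0.013,-0.2,0],[0.013,-0.2,0],[0.013,-0.2,0],[0,0,0],[0,0,0]]' --angular '[[0,0,0],[0,0,0],[0,0,0],[0,0,0],[0,0,0],[0,0,0],[0,0,0],[0,0,0],[0,0,0]]'

```text
clock: 16.15
position: [0.543, -0.0571, 0.1057]
ee_rot: [2.218, 2.219, 0.006]
force: [1.5, -0.1, 11.2]
width: 0.169
gripper_force: 45.0
```

Emit:
carry_out --claw '[0.5,0.5,0.5,0.5,0.5]' --delta_pos '[[0.013,-0.2,0],[0.013,-0.2,0],[0.007,-0.1,0],[0,0,0],[0,0,0]]' --angular '[[0,0,0],[0,0,0],[0,0,0],[0,0,0],[0,0,0]]'

```text
clock: 16.65
position: [0.5381, -0.0568, 0.1057]
ee_rot: [2.218, 2.219, 0.006]
force: [1.9, 0.7, 9.9]
width: 0.173
gripper_force: 45.0
```

Emit:
carry_out --claw '[0.5,0.5,0.5,0.5,0.5,0.5,0.5,0.5,0.5,0.5,0.5]' --delta_pos '[[0.013,-0.2,0],[0.013,-0.2,0],[0.013,-0.2,0],[0.013,-0.2,0],[0.013,-0.2,0],[0.013,-0.2,0],[0.013,-0.2,0],[0.013,-0.2,0],[0.013,-0.2,0],[0,0,0],[0,0,0]]' --angular '[[0,0,0],[0,0,0],[0,0,0],[0,0,0],[0,0,0],[0,0,0],[0,0,0],[0,0,0],[0,0,0],[0,0,0],[0,0,0]]'

```text
clock: 17.75
position: [0.52, -0.0556, 0.1056]
ee_rot: [2.218, 2.219, 0.006]
force: [2.5, 0.2, 9.8]
width: 0.171
gripper_force: 45.0
```

Emit:
carry_out --claw '[0.5,0.5,0.5,0.5,0.5]' --delta_pos '[[0.01,-0.15,0],[0.01,-0.15,0],[0,0,0],[0,0,0],[0,0,0]]' --angular '[[0,0,0],[0,0,0],[0,0,0],[0,0,0],[0,0,0]]'

```text
clock: 18.25
position: [0.5176, -0.0555, 0.1058]
ee_rot: [2.218, 2.219, 0.007]
force: [3.1, -0.2, 10.0]
width: 0.173
gripper_force: 45.0
```

Emit:
carry_out --claw '[0.5,0.5,0.5,0.5,0.5,0.5,0.5,0.5,0.5,0.5]' --delta_pos '[[-0.01,0.2,0],[0,0,-0.3],[0,0,-0.7],[0,0,-1],[0,0,-2],[0,0,-3],[0,0,-3],[0,0,-1.5],[0,0,0],[0,0,0]]' --angular '[[0,0,0],[0,0,0],[0,0,0],[0,0,0],[0,0,0],[0,0,0],[0,0,0],[0,0,0.033],[0,0,0],[0,0,0]]'

```text
clock: 19.25
position: [0.5161, -0.0551, 0.219]
ee_rot: [-2.256, -2.186, 0.0]
force: [-0.7, -0.1, -0.1]
width: 0.174
gripper_force: 45.0
```

```bash
python3 - <<'E'
from h import *
np.set_printoptions(precision=4,suppress=True)
w=arm.get_image("wrist"); s=arm.observe(); print(s["position"],R.from_rotvec(s["ee_rot"]).as_matrix(),s["force"])
for r in arm.place_of("release_hole",w)[:1]: print(round(r["conf"],2),np.array(r["centre"])*[512,384],at_z(w,r["centre"],.056))
for r in arm.place_of("pin_tip",w)[:1]: print("tip",round(r["conf"],2),np.array(r["centre"])*[512,384],proj(w,s["position"]-[0,0,.065]))
save(w,"j",None,1.5)
E
```

```text
[ 0.5157 -0.0551  0.2185] [[ 0.0315  0.9995 -0.0015]
 [ 0.9995 -0.0315  0.0001]
 [ 0.     -0.0015 -1.    ]] [ 0.3926  0.2927 -0.7135]
0.77 [263.424  176.1024] [ 0.5184 -0.0587  0.056 ]
tip 0.92 [257.5872 198.912 ] [260.7102 202.5542]
```

View pics/j.png

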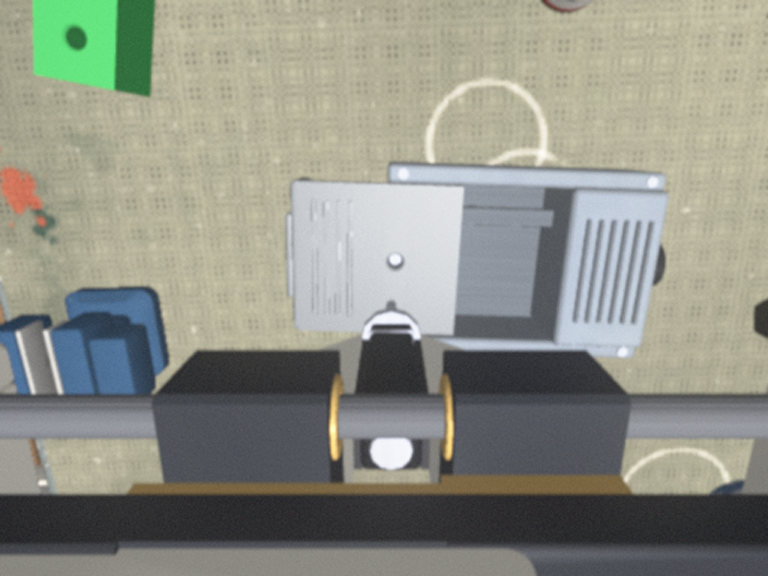

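The cassette is out by about 63 mm (hole at (395,260), open bay at (500,265)), the button is up in its hole, and the pin is still straight in the grip. Back to the stand.

Emit:
carry_out --claw '[0.5,0.5,0.5,0.5,0.5,0.5,0.5,0.5,0.5,0.5,0.5]' --delta_pos '[[3.6,-0.61,0],[3.6,-0.61,0],[3.6,-0.61,0],[3.6,-0.61,0],[3.6,-0.61,0],[3.6,-0.61,0],[3.6,-0.61,0],[3.6,-0.61,0],[0,0,0],[0,0,0],[0,0,0]]' --angular '[[0,0,0],[0,0,0],[0,0,0],[0,0,0],[0,0,0],[0,0,0],[0,0,0],[0,0,0],[0,0,0],[0,0,0],[0,0,0]]'

```text
clock: 20.5
position: [0.477, 0.2328, 0.2187]
ee_rot: [2.258, 2.184, -0.002]
force: [0.8, -0.7, -0.9]
width: 0.175
gripper_force: 45.0
```

```bash
python3 - <<'E'
from h import *
np.set_printoptions(precision=4,suppress=True)
w=arm.get_image("wrist"); s=arm.observe(); print(s["position"],R.from_rotvec(s["ee_rot"]).as_matrix(),s["force"])
for r in arm.place_of("stand_hole0",w)[:3]: print(round(r["conf"],2),np.array(r["centre"])*[512,384],at_z(w,r["centre"],.048))
Rt=R.from_rotvec(s["ee_rot"]).as_matrix(); d=np.array([.4763,.2342,s["position"][2]])-s["position"]; print("tool delta cm",Rt.T@d*100)
E
```

```text
[0.4772 0.2326 0.2189] [[ 0.0342  0.9994 -0.0005]
 [ 0.9994 -0.0342 -0.0009]
 [-0.0009 -0.0005 -1.    ]] [-0.5939 -0.2098  0.2648]
0.57 [142.8992 240.6912] [0.3424 0.1573 0.048 ]
tool delta cm [ 0.1545 -0.0912 -0.0001]
```

Emit:
carry_out --claw '[0.5,0.5,0.5,0.5,0.5,0.5,0.5]' --delta_pos '[[0.15,-0.09,1],[0,0,3],[0,0,3],[0,0,2],[0,0,0.3],[0,0,0],[0,0,0]]' --angular '[[0,0,0],[0,0,0],[0,0,0],[0,0,0],[0,0,0],[0,0,0],[0,0,0]]'

```text
clock: 21.3
position: [0.4769, 0.2357, 0.1272]
ee_rot: [2.257, 2.184, 0.002]
force: [0.2, 0.5, -0.2]
width: 0.167
gripper_force: 45.0
```

Emit:
carry_out --claw '[0.5,0.5,0.5,0.5,0.5,0.5,0.5,0.5]' --delta_pos '[[-0.15,-0.06,0],[0,0,0],[0,0,1.3],[0,0,1.5],[0,0,1.5],[0,0,1],[0,0,0],[0,0,0]]' --angular '[[0,0,0],[0,0,0],[0,0,0],[0,0,0],[0,0,0],[0,0,0],[0,0,0],[0,0,0]]'

```text
clock: 22.1
position: [0.4754, 0.2341, 0.0728]
ee_rot: [-2.257, -2.185, 0.001]
force: [0.5, -0.0, -1.3]
width: 0.168
gripper_force: 45.0
```

Emit:
carry_out --claw '[2.5,4,6,6,6,6,6,6,6,6,6,6]' --delta_pos '[[0,0,0],[0,0,0],[0,0,0],[0,0,0],[0,0,0],[0,0,-1],[0,0,-3],[0,0,-4],[0,0,-4],[0,0,-3],[0,0,-1.5],[0,0,0]]' --angular '[[0,0,0],[0,0,0],[0,0,0],[0,0,0],[0,0,0],[0,0,0],[0,0,0],[0,0,0],[0,0,0],[0,0,0],[0,0,0],[0,0,0]]'

```text
clock: 23.3
position: [0.4768, 0.2347, 0.2414]
ee_rot: [2.257, 2.185, 0.008]
force: [-0.3, 1.1, -0.5]
width: 0.656
gripper_force: 0.0
```

```bash
python3 - <<'E'
from h import *
np.set_printoptions(precision=4,suppress=True)
w=arm.get_image("wrist"); s=arm.observe(); print(s["position"],s["width"],s["clock"])
for r in arm.place_of("pin_tool",w)[:1]: print(round(r["conf"],2),np.array(r["centre"])*[512,384],at_z(w,r["centre"],.048))
t=arm.get_image("top")
for r in arm.place_of("release_hole",t)[:1]: print(round(r["conf"],2),at_z(t,r["centre"],.056))
a=cv2.resize(w["frame"][100:260,180:340],(400,400)); b=cv2.resize(t["frame"][120:280,140:300],(400,400))
cv2.imwrite("pics/k.png",np.hstack([a,b])[:,:,::-1])
E
```

```text
[0.4759 0.2344 0.2396] 0.6559953171068842 23.35
0.92 [141.6192 160.2048] [0.3456 0.2468 0.048 ]
0.56 [ 0.5167 -0.0566  0.056 ]
```

View pics/k.png

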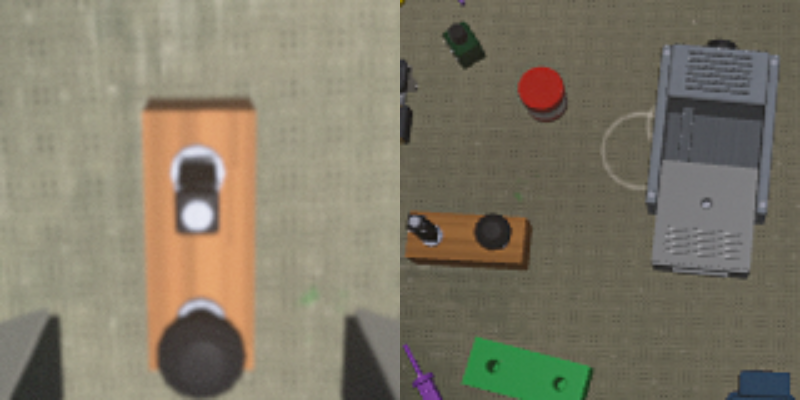

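The left crop shows the pin tool upright, its collar on the stand at (197,172), and the mushroom tool undisturbed at (200,355). The right crop shows the cassette fully out with its hole at (706,203). Handing in.

```bash
python3 -c "
from cell import arm
print(arm.sign_off())"
```

```text
the job is handed in; nothing more can be done
None
```

I handed the job in at about 23 s: the cassette is pushed out about 62 mm, the release has sprung back up, and the pin tool stands upright in the wooden stand; sign-off returned no verdict.

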